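# Pack the laundry box flush and check it with a float

### The job

Pack the two brushes and the lidded tin upright into the wooden box, one to a bay, so that nothing stands above its rim; only the low brush is low enough for the bay with the raised floor, so it must move over from the deep middle bay it is in. Then check by touch: set the wooden float sole-down on the rim at the box's left end (as the robot sees it), spanning the box from front to back, and draw it along to the right end, keeping it in touch with the rim all the way. Last, lay the float sole-down on the table and let go; leave the other things where they are.

Things in the scene. Friction and masses are not known exactly. Their poses are not given: they have to be found in the camera images.
- box: open wooden box fixed on the ledge, outer 136 (its x) x 274 (its y) x 98 mm high, walls and floor 8 mm thick. Origin at the centre of its underside; z up; +y points to its left end as seen from the robot. Inside, two dividers 6 mm thick, whose tops are 48 mm above the underside (50 mm below the rim), part it into three equal bays side by side along y, each 120 mm (x) x 82 mm (y). One bay has a raised floor, the other two are deep.
- bay_left (a point): centre of the left bay (+y), at the box's own floor, 8 mm above the box's underside
- bay_mid (a point): the same for the middle bay
- bay_right (a point): the same for the right bay (-y)
- rim (a point): centre of the box's mouth, at the height of the rim (98 mm above the underside); axes as the box's
- riser: fixed wooden block, 116 x 78 x 32 mm high, that makes the raised floor of one bay (the left or the right one, it changes); origin at the centre of its underside, on the box's floor. Its top is 58 mm below the rim. The other two bays have only a fixed 4 mm board, whose top is 86 mm below the rim.
- low_brush: low wooden scrub brush, 52 mm high in all, bristles down: block 100 (x) x 70 (y) mm reaching from the ground to 18 mm, on it an upright grip rib 80 (x) x 24 (y) x 34 mm high. Rigid, about 160 g. Origin at the centre of its underside, z up. It starts in the middle bay, which is deep, with its x along the box's x.
- low_brush_top (a point): centre of the top of its grip rib, 52 mm above the underside
- tall_brush: tall wooden scrub brush of the same outline, 80 mm high in all: bristles and block 100 (x) x 70 (y) mm up to 46 mm, on it the same grip rib 80 (x) x 24 (y) x 34 mm high. Rigid, about 220 g. Origin at the centre of its underside, z up. Starts standing on the table.
- tall_brush_top (a point): centre of the top of its grip rib, 80 mm above the underside
- tin: round lidded aluminium tin, 70 mm across and 46 mm high, with an upright cylindrical wooden knob 24 mm across and 34 mm high fixed on its lid (80 mm high in all). The lid does not come off. About 220 g. Origin at the centre of its underside, z up. Starts standing on the table.
- tin_top (a point): centre of the top of its knob, 80 mm above the underside
- float: wooden hand float: flat sole 190 (x) x 50 (y) x 10 mm thick, on it an upright grip rib 110 (x) x 24 (y) x 36 mm high (46 mm high in all), about 200 g. Origin at the centre of the sole's underside, z up. Starts lying on the table, sole down.
- dish: white ceramic dish, 120 mm across, 30 mm high; bystander, right of the box
- pin_a: orange clothespin, 75 mm; bystander on the right, near the dish
- pin_b: orange clothespin, 75 mm; bystander between robot and box
- soap: white soap bar 90 x 55 x 35 mm; bystander beyond the box on the left
- mug: white mug, 80 mm across, 90 mm high; bystander beyond the box on the right
Mind the look-alikes: they are no part of the job. Leave any purple or yellow look-alike of the tall_brush alone.

How it is judged:
On the way, in this order (a step that is already met when the one before it is completed fails the run):
1. the low brush, the tall brush and the tin all stand in the box, nothing above the rim (x of low_brush in the frame of box between -0.06 and 0.06 m and y of low_brush in the frame of box between -0.129 and 0.129 m and z of each of low_brush_top, tall_brush_top, tin_top in the frame of box below 0.0985 m and angle between each of low_brush, tall_brush, tin's own z axis and vertical below 0.12 rad and linear speed of each of low_brush, tall_brush, tin below 0.03 m/s and x of tall_brush in the frame of box between -0.06 and 0.06 m and y of tall_brush in the frame of box between -0.129 and 0.129 m and x of tin in the frame of box between -0.06 and 0.06 m and y of tin in the frame of box between -0.129 and 0.129 m), for 0.2 s.
2. the float lies flat on the rim at the left end, touching it and spanning the box from front to back (y of float in the frame of box between 0.08 and 0.165 m and x of float in the frame of box between -0.03 and 0.03 m and z of float in the frame of box between 0.094 and 0.103 m and angle between the x axis of float and the x axis of box, either way round below 0.2 rad and angle between float's own z axis and vertical below 0.08 rad and contact force between float and box above 0.2 N), for 0.05 s.
3. the float, still touching the rim, passes the middle (y of float in the frame of box between -0.03 and 0.03 m and x of float in the frame of box between -0.03 and 0.03 m and z of float in the frame of box between 0.094 and 0.103 m and angle between the x axis of float and the x axis of box, either way round below 0.2 rad and angle between float's own z axis and vertical below 0.08 rad and contact force between float and box above 0.2 N), for 0.02 s.
4. the float, still touching the rim, reaches the right end (y of float in the frame of box between -0.165 and -0.08 m and x of float in the frame of box between -0.03 and 0.03 m and z of float in the frame of box between 0.094 and 0.103 m and angle between the x axis of float and the x axis of box, either way round below 0.2 rad and angle between float's own z axis and vertical below 0.08 rad and contact force between float and box above 0.2 N), for 0.05 s.
At the end, for the whole second after the job is handed in: Both brushes and the tin stand in the box (upright within 0.12 rad, origin inside the walls), their tops no higher than the rim (0.5 mm tolerance) and at rest; the float lies on the table sole-down (underside within 6 mm of the table, tilt under 0.08 rad), at rest (all of step 1 and height (world z) of float below 0.006 m and angle between float's own z axis and vertical below 0.08 rad and linear speed of float below 0.03 m/s); the robot touches nothing.
It fails at once if a bystander (dish, clothespins, soap or mug) is moved more than 40 mm (distance of any of dish, pin_a, pin_b, soap, mug from where it was at the start of the episode above 0.04 m).
It also fails if it takes over 72 s, if anything falls off the work surface, if the arm or the gripper's body presses on something with over 40 N, if the wrist force passes 120 N, or if a joint passes its speed limit or range.

### The arm

A 7-joint arm with a two-finger parallel gripper is mounted at the origin on the work surface. World frame = base frame: x ahead of the robot, y to its left, z up, the work surface at z = 0. Lengths are in m, angles in rad, forces in N, time in s.
With the tool pointing down it reaches from about 0.425 to 0.95 m from the base axis. Payload 4.7 kg.
Tool frame: the origin (TCP) lies on the centre line of the jaws, within the pads' length; the fingertips stand robot.nose_length ahead of it and the grasp point (between the pads) lies 8 mm behind it (robot.nose_length is the distance from the TCP to the fingertips, in m); z points along the fingers, y is the line along which they close (so a half turn about z gives the same grasp; the last joint's range is limited). The gripper opens to 85 mm and grips with 20 to 120 N. Pads are 22 mm wide; open, the fingers measure 114 mm over their backs; the gripper's body (76 mm by 85 mm) begins 54 mm behind the grasp point. The pads swing forward as they close: fully open they stand 13 mm farther back than shut.
Start: joints at [-1.19, 0.469, -0.049, 1.532, 0.024, 1.141, -0.082], TCP at [0.269, 0.619, 0.242] pointing down, gripper open.
Joint ranges: [-2.59, 2.59], [-0.33, 1.99], [-1.39, 1.29], [0.1, 2.45], [-1.04, 4.18], [0.21, 1.99], [-2.66, 2.66]. Speed limits (rad/s): [2.57, 2.57, 3.14, 3.14, 3.14, 3.14, 3.14].

### API

Orientations are given as [roll, pitch, yaw] about the fixed x, y, z axes, in that order (R = Rz(yaw) Ry(pitch) Rx(roll)).
In Python, from plant import robot gives the robot as it stands. Calls block until the motion is done:
- robot.goto(position, orientation): joint-space move of the TCP to a pose.
- robot.move_straight(position, vel=0.15, attitude=None, contact_N=None): straight line of the TCP; attitude=None keeps the orientation; vel is the mean speed in m/s. With contact_N (N) it stops when the force on the tool has changed by that much, and returns True; else False.
- robot.move_joints(angles): joint-space move.
- robot.grip(opening, strength=None): opening from 0.0 (shut) to 1.0 (fully open); strength is the grip in N (None keeps the last); returns when the fingers have stopped.
- robot.sleep(seconds).
- robot.inverse_kinematics(position, orientation): joint angles nearest the present ones, or None.
- robot.sense(): the state.
- robot.grab_frame(name): name is "scene" or "top"; returns a dict with "image" (420x560x3 uint8, red, green, blue), "range_z" (420x560 float32, m along the optical axis (not along the pixel's ray), 0 where there is no reading), "fx", "fy", "cx", "cy" (pixels), "dist_coeffs" ([k1, k2, p1, p2, k3] as OpenCV has them; the pictures are not rectified), "R" (3x3) and "t" (3): a world point X has camera coordinates R X + t. Camera axes: x right, y down, z forward; pixel columns grow to the right and rows downward; lengths in m; the calibration is good to about 2 mm. A picture is of the moment at which its call begins.
A pose or a line that the arm cannot do raises robot.IKError and nothing moves.
- robot.close_job(): hands the job in; it is judged then, once.
The state is a dict: "t": time; "joint_pos": joint angles; "joint_velocities": joint speeds; "effort": joint torques, N m; "tcp_pos": TCP position; "tcp_rot": TCP orientation; "wrist_force": force on the tool from outside, world axes, zero at the start; "torque": the same for the moment, N m; "opening": opening from 0.0 (shut) to 1.0 (fully open); "gripper_force": force on a finger pad.
Only numpy, scipy, OpenCV 4.12 (cv2) and the standard library are available. Lean on these libraries where they do the work, as an engineer would, in place of code of your own. Each camera call takes 0.05 s, during which the arm holds its last target. There are 200 camera calls.

## Working session

There is one attempt and no reset: what is moved stays moved. The work goes in short steps, each a Python script; the robot and the scene stay as the last script left them, time stands still between calls to the robot, and variables do not carry over. Pictures are saved under pics/ and viewed, at most 10 in all, crops included, and the job is handed in when it is done.

```bash
ls; mkdir -p pics; python3 - <<'E'
from plant import robot
import cv2,numpy as np,pickle
d={}
for n in("scene","top"):
    f=robot.grab_frame(n);d[n]=f
    cv2.imwrite(f"pics/{n}0.png",f["image"][:,:,::-1])
    print(n,f["fx"],f["dist_coeffs"],-f["R"].T@f["t"],f["R"][2])
pickle.dump(d,open("f0.pkl","wb"))
s=robot.sense();print(robot.nose_length,s["t"],s["tcp_pos"],s["tcp_rot"],s["opening"])
E
```

```text
pics
scene 463.2342210828991 [-0.09911859  0.          0.          0.          0.        ] [ 1.2243545  -0.29237691  1.16586769] [-0.53718178  0.22788627 -0.81209826]
top 390.8073710485961 [-0.02916976  0.          0.          0.          0.        ] [0.40022931 0.03493252 1.04196327] [ 0.10006628 -0.00778827 -0.99495029]
0.011 0.1 [0.26870105 0.61867592 0.2413475 ] [-3.13984675e+00  3.44159778e-05  2.73186514e+00] 0.9954543529912965
```

View pics/scene0.png

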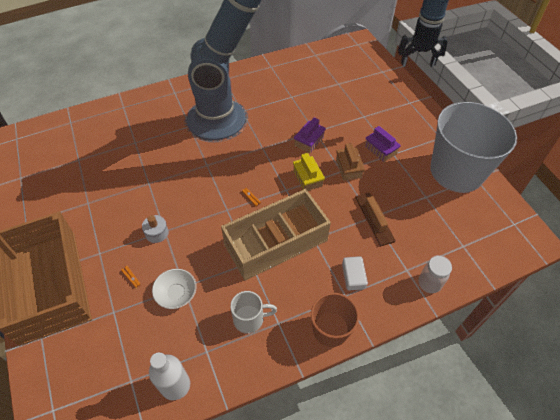

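View pics/top0.png

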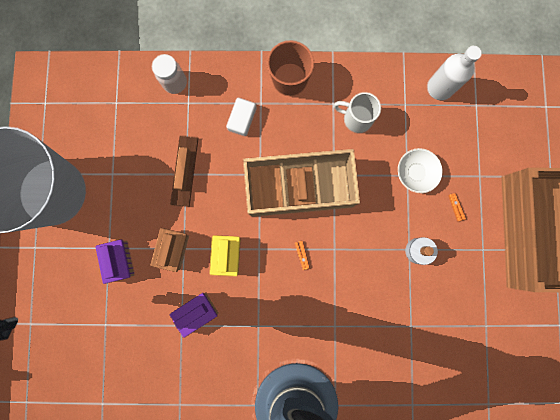

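The top view shows the box at about (302,182), with the low brush in its middle bay at (302,183). The float is at (185,170), the tin at (423,251) and pin_b at (303,255). Tall brush candidates are brown (169,250), yellow (224,256) and purple (113,261) and (193,314). Brown matches the wooden brush, so I'll confirm it in an enlarged crop while measuring.

```bash
cat >h.py <<'E'
import numpy as np,cv2
def cloud(f):
    K=np.array([[f["fx"],0,f["cx"]],[0,f["fy"],f["cy"]],[0,0,1]])
    h,w=f["range_z"].shape
    uv=np.stack(np.meshgrid(np.arange(w),np.arange(h)),-1).reshape(-1,1,2).astype(np.float64)
    n=cv2.undistortPoints(uv,K,np.array(f["dist_coeffs"])).reshape(h,w,2)
    z=f["range_z"].astype(float)
    c=np.dstack([n*z[...,None],z])
    X=(c-f["t"])@f["R"]; X[z<=0]=np.nan
    return X
def rect(P):
    (cx,cy),(w,h),a=cv2.minAreaRect(P[:,:2].astype(np.float32)*1000)
    if w<h: w,h,a=h,w,a+90
    return np.round([cx,cy],1),np.round([w,h],1),round((a+90)%180-90,1)  # long-axis angle, deg, world
E
python3 - <<'E'
import pickle,numpy as np,cv2
from h import *
d=pickle.load(open("f0.pkl","rb"))
X=cloud(d["top"])
def reg(n,u0,u1,v0,v1,z0,z1):
    P=X[v0:v1,u0:u1].reshape(-1,3);P=P[(P[:,2]>z0)&(P[:,2]<z1)]
    print(n,len(P),rect(P),"zmed",np.round(np.median(P[:,2])*1000,1),"mean",np.round(P.mean(0)*1000,1))
P=X[150:350,190:460].reshape(-1,3);print("table",np.nanpercentile(P[:,2],[5,20,50])*1000)
reg("rim",235,370,140,225,.09,.106)
reg("lowrib",285,320,155,210,.045,.075)
reg("tallrib",145,195,225,280,.07,.09)
reg("tallblock",145,195,225,280,.03,.055)
reg("floatrib",160,210,125,215,.035,.06)
reg("floatsole",160,210,125,215,.004,.06)
reg("knob",405,445,232,270,.06,.09)
reg("tinlid",405,445,232,270,.035,.055)
for n,u,v in(("L",265,187),("R",338,185)):print(n,X[v-4:v+5:4,u-4:u+5:4,2].round(3).ravel())
for n,u,v in(("pin_b",303,255),("dish",420,171),("soap",241,117),("mug",362,113),("yel",224,256),("pot",291,67)):print(n,X[v,u].round(3))
im=d["top"]["image"][:,:,::-1]
a=cv2.resize(im[220:340,85:255],None,fx=4,fy=4,interpolation=cv2.INTER_CUBIC)
cv2.imwrite("pics/crop1.png",a)
E
```

```text
table [-2.94645218 -1.29449528  0.63240008]
rim 1177 (array([568.5,  -9.1]), array([274.1, 136.6]), -84.4) zmed 97.9 mean [569.6 -10.6  97.6]
lowrib 531 (array([566.8, -13.8]), array([133.5,  88.3]), 0.3) zmed 62.7 mean [574.4 -17.8  59.4]
tallrib 344 (array([398. , 326.9]), array([79.7, 25.7]), -14.0) zmed 79.1 mean [397.9 325.8  78.9]
tallblock 714 (array([398.1, 326.7]), array([100.2,  71.4]), -12.7) zmed 45.5 mean [397.5 321.4  45.4]
floatrib 416 (array([610.2, 301.8]), array([110.1,  25.5]), -6.2) zmed 45.6 mean [608.3 300.8  45.2]
floatsole 1366 (array([613.4, 292.1]), array([243.4, 113.7]), 1.5) zmed 11.3 mean [605.7 298.   21.4]
knob 99 (array([ 397.9, -323.7]), array([22.8, 22.2]), 62.1) zmed 79.4 mean [ 397.9 -321.9   77.1]
tinlid 517 (array([ 397.8, -323.4]), array([69.3, 68.8]), -67.7) zmed 46.4 mean [ 397.9 -320.6   46. ]
L [0.041 0.041 0.041 0.038 0.038 0.041 0.038 0.041 0.039]
R [0.01  0.012 0.011 0.012 0.013 0.013 0.012 0.013 0.011]
pin_b [ 0.385 -0.018  0.009]
dish [ 0.612 -0.334  0.009]
soap [0.748 0.148 0.036]
mug [ 0.773 -0.181  0.004]
yel [0.383 0.178 0.085]
pot [0.902 0.015 0.009]
```

View pics/crop1.png

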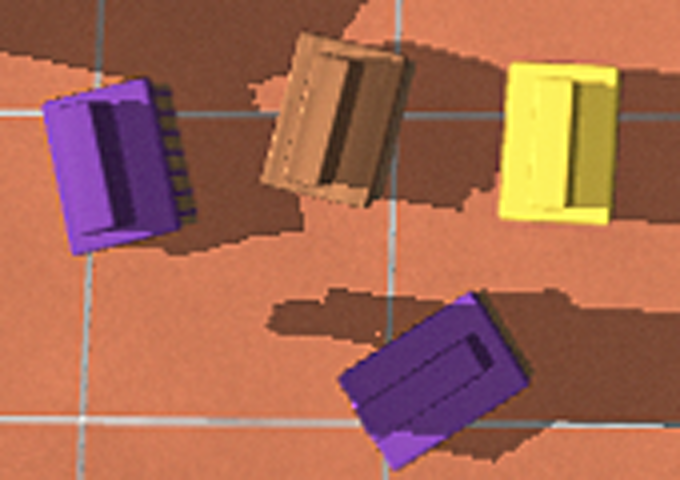

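The brown brush, at crop (335,120) and top-image (169,250), fits: natural wood, 80 mm high, with a 100x70 block and an 80x25 rib. The yellow and purple ones are the look-alikes. The riser is in the left bay (floor at 40 mm, right bay at 12 mm). The box is at (0.5685, -0.0091) with yaw +5.6°, and all measured sizes match the ones given.

```bash
cat >>h.py <<'E'
from plant import robot
from scipy.spatial.transform import Rotation as Rn
BX=np.array([.5685,-.0091]);BY=np.radians(5.6)
def box(x,y): 
    c,s=np.cos(BY),np.sin(BY); return BX+[c*x-s*y,s*x+c*y]
def yawpick(xy,z,yaw):
    "of yaw and yaw+pi, the one that keeps the last joint nearest its middle"
    best=None
    for y in(yaw,yaw+np.pi,yaw-np.pi):
        q=robot.inverse_kinematics([*xy,z],[np.pi,0,y])
        if q is not None and(best is None or abs(q[6])<best[0]):best=(abs(q[6]),y)
    return best[1]
def st(m):
    s=robot.sense();print(m,"t",round(s["t"],2),"tcp",np.round(s["tcp_pos"],4),"op",round(s["opening"],3),"gf",np.round(s["gripper_force"],1),"wf",np.round(s["wrist_force"],1),"q7",round(s["joint_pos"][6],2));return s
def pick(xy,z,yaw,up,op=.5):
    y=yawpick(xy,up,yaw)
    robot.grip(op)
    robot.goto([*xy,up],[np.pi,0,y]);st("above")
    c=robot.move_straight([*xy,z],vel=.15,contact_N=12);st(f"down contact={c}")
    robot.grip(0.,strength=50);st("grip")
    robot.move_straight([*xy,up],vel=.25);st("up");return y
def place(xy,z,up,yaw,op=.5):
    robot.goto([*xy,up],[np.pi,0,yaw]);st("above")
    c=robot.move_straight([*xy,z+.012],vel=.2,contact_N=25);st(f"near contact={c}")
    c=robot.move_straight([*xy,z-.004],vel=.04,contact_N=4);st(f"set contact={c}")
    robot.grip(op);st("open")
    robot.move_straight([*xy,up],vel=.25);st("up")
E
python3 - <<'E'
from h import *
import pickle
d=pickle.load(open("f0.pkl","rb"))
X=cloud(d["top"]).reshape(-1,3)
c,s=np.cos(BY),np.sin(BY);L=(X[:,:2]-BX)@np.array([[c,-s],[s,c]])
m=(abs(L[:,1])<.035)&(abs(L[:,0])<.055)&(X[:,2]>.056)&(X[:,2]<.075)
r=rect(X[m]);print(r,"local",L[m].mean(0).round(4),np.median(X[m,2]))
xy=r[0]/1000
assert abs(r[1][0]-80)<6 and abs(r[1][1]-24)<6
y=pick(xy,.046,np.radians(r[2]),.20)
f=robot.grab_frame("top");cv2.imwrite("pics/t1.png",f["image"][:,:,::-1])
E
```

```text
(array([566.6, -10.8]), array([80.6, 23.9]), 5.1) local [-0.0034 -0.0014] 0.06412638420761146
above t 3.07 tcp [ 0.5668 -0.0095  0.1999] op 0.5 gf 0.0 wf [ 0.3 -0.6  0.2] q7 -1.23
down contact=False t 4.24 tcp [ 0.5673 -0.011   0.0468] op 0.494 gf 0.0 wf [-0.2  0.7  0.8] q7 -1.08
grip t 4.54 tcp [ 0.5675 -0.0106  0.0471] op 0.275 gf 50.2 wf [-0.8  1.   6.2] q7 -1.08
up t 5.31 tcp [ 0.5653 -0.0104  0.1985] op 0.27 gf 49.2 wf [-0.1  0.1 -2.1] q7 -1.23
```

```bash
cat >>h.py <<'E'
def near(yaw):
    "yaw of the box, either way round, nearest to yaw"
    return BY+np.pi*np.round((yaw-BY)/np.pi)
E
python3 - <<'E'
from h import *
place(box(0,.088),.075,.20,near(robot.sense()["tcp_rot"][2]))
y=pick(np.array([.398,.3268]),.062,np.radians(-13.5),.22)
f=robot.grab_frame("top");cv2.imwrite("pics/t2.png",f["image"][:,:,::-1])
E
```

```text
above t 5.81 tcp [0.5588 0.0801 0.1981] op 0.27 gf 49.3 wf [ 1.3 -0.1 -1.9] q7 -1.39
near contact=False t 6.53 tcp [0.5608 0.0774 0.0877] op 0.278 gf 49.3 wf [ 0.2  0.2 -2.4] q7 -1.28
set contact=True t 6.9 tcp [0.5608 0.0788 0.0749] op 0.275 gf 50.7 wf [-0.6 -0.   4.6] q7 -1.26
open t 7.22 tcp [0.5597 0.0786 0.0738] op 0.5 gf 0.0 wf [-0.2  0.2 -0.9] q7 -1.26
up t 7.88 tcp [0.559  0.0788 0.199 ] op 0.499 gf 0.0 wf [ 0.2 -0.1 -0.4] q7 -1.39
above t 9.82 tcp [0.3985 0.3262 0.2198] op 0.497 gf 0.0 wf [-0.1  0.6 -0.3] q7 0.59
down contact=False t 11.03 tcp [0.3985 0.3272 0.0627] op 0.503 gf 0.0 wf [-0.1 -0.8  0.2] q7 0.61
grip t 11.32 tcp [0.3985 0.3274 0.0629] op 0.276 gf 50.5 wf [-0.1 -0.3  4.6] q7 0.61
up t 12.11 tcp [0.397  0.3259 0.2184] op 0.274 gf 49.6 wf [ 0.5  0.6 -2.2] q7 0.59
```

View pics/t2.png

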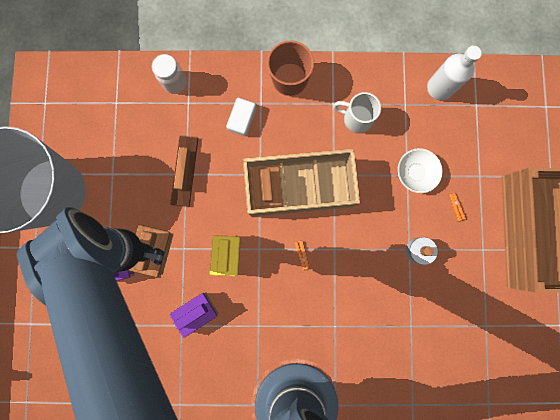

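The low brush is seated in the left bay at (268,185). The tall brush is in the gripper at (150,250), and the bystanders haven't moved.

```bash
python3 - <<'E'
from h import *
place(box(0,0),.075,.22,near(robot.sense()["tcp_rot"][2]))
y=pick(np.array([.3979,-.3236]),.062,np.radians(0),.22)
place(box(0,-.088),.075,.22,near(robot.sense()["tcp_rot"][2]))
robot.goto([.45,.30,.25],[np.pi,0,yawpick([.45,.3],.25,np.radians(-6.2))])
f=robot.grab_frame("top");cv2.imwrite("pics/t3.png",f["image"][:,:,::-1])
X=cloud(f).reshape(-1,3)
c,s=np.cos(BY),np.sin(BY);L=(X[:,:2]-BX)@np.array([[c,-s],[s,c]])
for n,yy in(("low",.088),("tall",0),("tin",-.088)):
    m=(abs(L[:,1]-yy)<.036)&(abs(L[:,0])<.055)&(X[:,2]>.08)
    print(n,m.sum(),rect(X[m]),L[m].mean(0).round(4),np.percentile(X[m,2],[20,50,95]).round(4))
m=(abs(X[:,0]-.61)<.07)&(abs(X[:,1]-.30)<.05)&(X[:,2]>.035)&(X[:,2]<.06);print("float",rect(X[m]))
E
```

```text
above t 13.57 tcp [ 0.5682 -0.0074  0.2194] op 0.27 gf 49.6 wf [ 0.1  0.3 -1.9] q7 1.71
near contact=False t 14.38 tcp [ 0.5695 -0.0087  0.088 ] op 0.27 gf 49.6 wf [-0.3 -1.3 -2. ] q7 1.77
set contact=True t 14.76 tcp [ 0.5695 -0.0088  0.0747] op 0.272 gf 50.7 wf [0.3 0.4 3.9] q7 1.77
open t 15.08 tcp [ 0.5683 -0.0088  0.0736] op 0.501 gf 0.0 wf [-1.2 -0.5  0.6] q7 1.77
up t 15.82 tcp [ 0.5675 -0.009   0.2187] op 0.501 gf 0.0 wf [-0.6  0.6 -0.9] q7 1.71
above t 17.97 tcp [ 0.3983 -0.3232  0.2199] op 0.498 gf 0.0 wf [-0.  -0.5 -0.5] q7 -0.53
down contact=False t 19.17 tcp [ 0.3983 -0.3241  0.0627] op 0.502 gf 0.0 wf [-0.2 -0.5 -0.4] q7 -0.3
grip t 19.48 tcp [ 0.3985 -0.3241  0.0629] op 0.266 gf 49.0 wf [-1.1 -0.2  6. ] q7 -0.3
up t 20.26 tcp [ 0.3973 -0.3223  0.2185] op 0.267 gf 49.1 wf [-0.2 -0.5 -2.6] q7 -0.53
above t 21.38 tcp [ 0.5759 -0.0991  0.22  ] op 0.262 gf 49.1 wf [ 0.1 -0.1 -2.4] q7 -0.9
near contact=False t 22.19 tcp [ 0.5778 -0.0978  0.0882] op 0.265 gf 49.1 wf [ 0.8 -0.2 -1.6] q7 -0.77
set contact=True t 22.57 tcp [ 0.5779 -0.0967  0.0742] op 0.266 gf 51.0 wf [-0.2  0.8  3.7] q7 -0.75
open t 22.91 tcp [ 0.577  -0.0963  0.0733] op 0.502 gf 0.0 wf [0.2 0.7 0.7] q7 -0.75
up t 23.64 tcp [ 0.5763 -0.096   0.2188] op 0.498 gf 0.0 wf [ 0.3 -0.2 -1.2] q7 -0.9
low 315 (array([560.1,  76.7]), array([80.2, 24. ]), 5.5) [-0.0011  0.086 ] [0.0903 0.0919 0.0945]
tall 319 (array([568.8, -10.7]), array([79.6, 24. ]), 5.9) [-0.0006 -0.0013] [0.0903 0.092  0.095 ]
tin 76 (array([577.1, -98.3]), array([22.8, 21.8]), 29.6) [-0.0006 -0.0893] [0.0903 0.0919 0.0953]
float (array([609.9, 302. ]), array([109.9,  25.3]), -6.1)
```

View pics/t3.png

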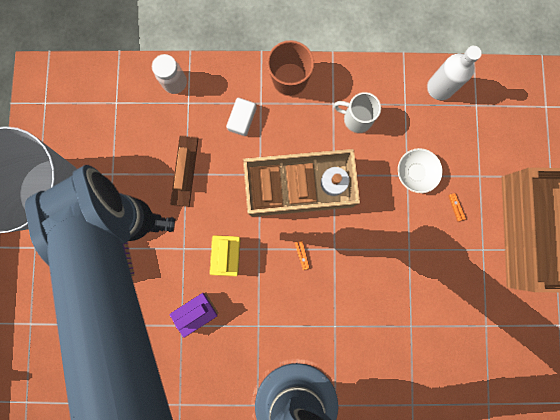

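All three items stand in their bays: low (268,185), tall (300,181) and tin (334,180). Their tops are at 92 mm, below the 98 mm rim. Next is the float.

```bash
python3 - <<'E'
from h import *
pick(np.array([.6099,.302]),.026,np.radians(-6.1),.22)
robot.grip(0.,strength=80)
yaw=near(robot.sense()["tcp_rot"][2])
p=box(0,.115)
robot.goto([*p,.20],[np.pi,0,yaw]);st("above")
robot.move_straight([*p,.137],vel=.15);st("near")
c=robot.move_straight([*p,.118],vel=.03,contact_N=5);s=st(f"set {c}")
z=s["tcp_pos"][2]-.0015
robot.move_straight([*p,z],vel=.03);robot.sleep(.15);st("pressed")
f=robot.grab_frame("top");cv2.imwrite("pics/t4.png",f["image"][:,:,::-1])
E
```

```text
above t 26.2 tcp [0.6095 0.302  0.2195] op 0.502 gf 0.0 wf [-0.6  0.1 -0.1] q7 1.16
down contact=False t 27.64 tcp [0.6106 0.3023 0.0271] op 0.5 gf 0.0 wf [ 0.5 -0.4  0.2] q7 1.24
grip t 27.94 tcp [0.6106 0.3024 0.0272] op 0.269 gf 50.7 wf [-0.3 -0.2  5. ] q7 1.24
up t 28.87 tcp [0.6085 0.3016 0.2179] op 0.271 gf 49.9 wf [-0.1 -0.4 -2.2] q7 1.16
above t 29.92 tcp [0.558  0.1071 0.2003] op 0.266 gf 82.2 wf [-0.4  0.7 -1.7] q7 1.6
near t 30.48 tcp [0.558  0.1063 0.1372] op 0.268 gf 82.2 wf [-0.   0.4 -2.6] q7 1.64
set True t 30.95 tcp [0.5578 0.1055 0.1252] op 0.266 gf 83.1 wf [-1.2 -0.3  4.3] q7 1.65
pressed t 31.35 tcp [0.5578 0.1055 0.1252] op 0.266 gf 83.9 wf [-2.4 -0.2  9. ] q7 1.65
```

View pics/t4.png

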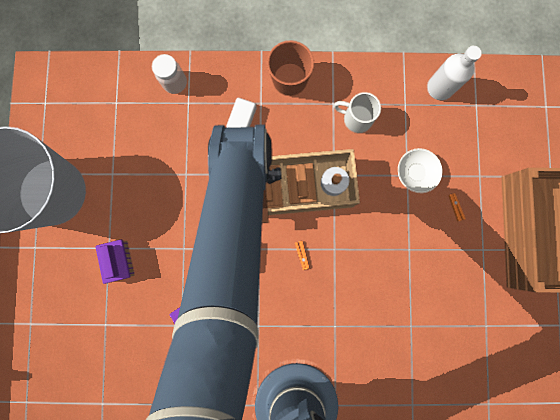

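The float is on the rim at the left end, hidden by the arm at about (250,165), pressing with roughly 11 N at the expected height. Next I draw it along to the right end.

```bash
python3 - <<'E'
from h import *
for y in(.06,0,-.06,-.115):
    robot.move_straight([*box(0,y),.1237],vel=.08);s=st(y);print(s["tcp_rot"])
robot.sleep(.2);st("end")
robot.move_straight([*box(0,-.115),.22],vel=.2)
p=np.array([.6099,.302]);yaw=yawpick(p,.22,np.radians(-6.1))
q=robot.sense()["tcp_rot"][2];yaw=np.radians(-6.1)+np.pi*np.round((q-np.radians(-6.1))/np.pi)
place(p,.027,.20,yaw)
f=robot.grab_frame("top");cv2.imwrite("pics/t5.png",f["image"][:,:,::-1])
X=cloud(f).reshape(-1,3)
m=(abs(X[:,0]-.61)<.07)&(abs(X[:,1]-.30)<.05)&(X[:,2]>.035)&(X[:,2]<.06)
if m.sum()>20:print("float",rect(X[m]),np.median(X[m,2]))
E
```

```text
0.06 t 32.24 tcp [0.5642 0.0512 0.1252] op 0.266 gf 83.5 wf [-0.2  1.3  6.6] q7 1.75
[ 3.14033247e+00  2.39477974e-03 -3.04398752e+00]
0 t 33.14 tcp [ 0.5701 -0.0084  0.1252] op 0.263 gf 83.6 wf [0.  1.9 6.5] q7 1.86
[ 3.14034370e+00  2.47025890e-03 -3.04393746e+00]
-0.06 t 34.04 tcp [ 0.5759 -0.0681  0.1252] op 0.268 gf 83.6 wf [-0.4  1.7  6.4] q7 1.97
[ 3.14045993e+00  2.36966564e-03 -3.04377229e+00]
-0.115 t 34.88 tcp [ 0.5813 -0.1231  0.1252] op 0.267 gf 83.5 wf [0.3 2.3 7.3] q7 2.07
[ 3.14098506e+00  2.46311273e-03 -3.04364562e+00]
end t 35.08 tcp [ 0.5813 -0.123   0.1252] op 0.268 gf 83.5 wf [0.8 2.2 7.1] q7 2.07
above t 37.29 tcp [0.6107 0.2996 0.2   ] op 0.271 gf 82.4 wf [ 1. -1. -2.] q7 1.15
near contact=False t 38.25 tcp [0.6112 0.3021 0.0404] op 0.266 gf 82.3 wf [ 0.4 -0.6 -1.1] q7 1.22
set contact=True t 38.62 tcp [0.611  0.3027 0.0273] op 0.266 gf 83.2 wf [0.1 0.4 3.8] q7 1.23
open t 38.95 tcp [0.6095 0.302  0.0258] op 0.501 gf 0.0 wf [ 0.4  0.3 -0.2] q7 1.23
up t 39.8 tcp [0.6089 0.3017 0.1985] op 0.501 gf 0.0 wf [ 0.1 -0.1 -1.2] q7 1.15
float (array([610.1, 301.1]), array([109.7,  26.1]), -6.3) 0.045429432303998665
```

View pics/t5.png

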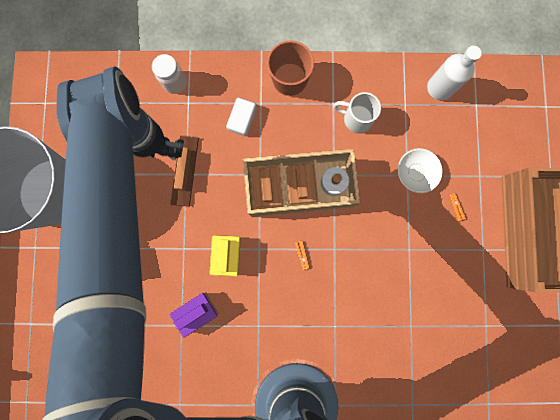

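The float lies flat at (186,170), with its rib top at 45 mm and the gripper clear of it. The box contents and bystanders haven't moved, so I'm handing in.

```bash
python3 -c "
from plant import robot
print(robot.close_job())"
```

```text
the job is handed in; nothing more can be done
None
```

The job is handed in at about 40 s of the 72 s allowed: brushes and tin stand in their bays with tops 6 mm below the rim, the float was drawn left to right with steady contact, and it now lies sole-down on the table; the hand-in call returned no verdict.

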